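# Feed a tube blank and hold it in the tacking corner

## Robot

A 6-joint arm with a two-finger parallel gripper is mounted at the origin on the work surface. World frame = base frame: x ahead of the robot, y to its left, z up, the work surface at z = 0. Lengths are in m, angles in rad, forces in N, time in s.
With the tool pointing down it reaches from about 0.275 to 0.875 m from the base axis. Payload 12.5 kg.
Tool frame: the origin (TCP) lies on the centre line of the jaws, within the pads' length; the fingertips stand 22 mm ahead of it and the grasp point (between the pads) lies 3 mm ahead of it; z points along the fingers, y is the direction in which the jaws open and shut (so a half turn about z gives the same grasp; the last joint's range is limited). The gripper opens to 85 mm and grips with 20 to 120 N. Pads are 22 mm wide; open, the fingers measure 114 mm over their backs; the gripper's body (76 mm by 85 mm) begins 54 mm behind the grasp point. The pads swing forward as they close: fully open they stand 13 mm farther back than shut.
Start: joints at [-1.303, 0.351, 1.652, -0, 1.139, -0.085], TCP at [0.19, -0.516, 0.253] pointing down, gripper open.
Joint ranges: [-2.75, 2.75], [-0.79, 2.1], [0.01, 2.65], [-1.57, 4.71], [0.07, 3.14], [-2.87, 2.87]. Speed limits (rad/s): [2.22, 2.22, 2.79, 3.14, 3.14, 3.14].

## Interface

Orientations are given as a 3x3 rotation matrix whose columns are the frame's x, y, z axes.
In Python, from bench import r gives the robot as it stands.
- The arm moves only by the tool carry_out, never from a script. Its argument "commands" is a list of rows, each a list of 7 numbers: the shift along the tool's x, y, z in mm, then the turn, a rotation vector about the tool's x, y, z in rad, then the closure, from -1 (fully open) to 1 (shut). A call has 1 to 5 rows; each row is the pose to reach, as a shift and turn from the pose measured when the call began, along the tool's axes at that moment; what a row does not reach only later rows make up. A row lasts 1/8 s, in which the tool goes at most 62.5 mm and 10.7 degrees, less where a joint would pass 70% of its speed; a pose out of reach is approached as far as the arm can. A call with a gripper value outside its range is refused whole. The fingers move at their own pace and stop on an object; the grip force is fixed at half the most. Time passes only in rows, so rows that repeat a pose let the fingers close. It gives the time, the measured TCP pose, the force and the opening at its end, in the units of the state.
- r.sense(): the state, without advancing time (a new reading comes with each control period).
- r.grab_frame(name): name is "side" or "top"; returns a dict with "img" (384x512x3 uint8, red, green, blue), "fx", "fy", "cx", "cy" (pixels), "R" (3x3) and "t" (3): a world point X has camera coordinates R X + t. Camera axes: x right, y down, z forward; pixel columns grow to the right and rows downward; lengths in m; the calibration is good to about 2 mm. A picture is of the moment at which its call begins. There is no depth.
- r.close_job(): hands the job in, once; it reports no verdict.
The state is a dict: "time_s": time; "qpos": joint angles; "joint_velocities": joint speeds; "joint_efforts": joint torques, N m; "eef_pos": TCP position; "tool_rot": TCP orientation; "wrist_force": force on the tool from outside, world axes, zero at the start; "moment": the same for the moment, N m; "finger_gap": finger opening in m.
Only numpy, scipy, OpenCV 4.12 (cv2) and the standard library are available. Lean on these libraries where they do the work, as an engineer would, in place of code of your own. Each camera call takes 0.05 s, during which the arm holds its last target.

## Task

Press the spring treadle of the feeder right down to its stop so that the short length of rectangular steel tube is pushed out from under the hood. Then bring that tube to the two stop bars bolted to the table and press it, standing flat on the table, into their inner corner: its long side flush against the long bar and its end against the short bar. Finish still holding it there with the gripper, pushed firmly against both bars at once as for tack welding, and leave the hammer, file and clamp where they are.

Things in the scene. Friction and masses are not known exactly. Their poses are not given: they have to be found in the camera images.
- tube_center (a point): Workpiece: centre (half-way up) of a loose sawn length of rectangular steel tube, hollow along its x axis: 80 long (x), 40 wide (y), 60 high (z), mm, wall 3, 0.25 to 0.5 kg, smooth (friction on table and bars about 0.3). Centre 30 above the table; starts inside the feeder hood with one end just showing; take it across its 40 mm width once it is out.
- feeder: Grey feeder bolted to the table; origin on the table. Its hood is a tunnel 100 long (x -40 to +60 mm), 59 wide (about y = 0), 74 high, open to its own -x, with a 15 mm sight slot along the roof; the table is its floor. The treadle, 58 wide and 135 long, lies beside it, centred on y = +87 mm: hinge at x = +66 mm, 19 mm high, free end towards -x.
- outlet (a point): Point fixed to the feeder, 118 mm from its origin along its -x and 30 above the table: about where (within 8 mm) the centre of the tube stays, free on the table and 35 mm clear of the hood, after the treadle has slid it straight out along the feeder's -x.
- pedal (a joint): Treadle angle in rad: 0 at rest (free end raised, sloping up 0.45 rad from the hinge), 0.45 fully down on its stop (level). A spring returns it when let go; it takes about 4 N at first and 7 to 12 N near the stop. It drives the kicker that slides the tube out, in proportion to the angle.
- pedal_pad (a point): Point on top of the treadle's black rubber pad, 115 mm from the hinge along the treadle and central in its width: where to push down. About 74 mm above the table at rest, 25 mm with the treadle down, moving about 14 mm towards the feeder's -x on the way.
- corner: Two steel stop bars bolted to the table as an L; origin at the inner corner, at table height. The long bar (160 mm) runs along -x, inner face on y = 0; the short bar (90 mm) runs along -y, inner face on x = 0. Both 20 high, 18 thick. The tube belongs at x < 0, y < 0: fully home, its centre is at (-40, -20, 30) mm, its x axis along the long bar, either way round.
- stop_long: The long stop bar, 160 x 18 x 20 mm; origin under its middle. Its x axis runs along it and its inner face looks to its -y.
- stop_short: The short stop bar, 90 x 18 x 20 mm; origin under its middle. Its x axis runs along it and its inner face looks to its -y.
- mallet: Bystander: hammer lying on the table to the left, about 30 mm high; leave it alone.
- file: Bystander: file with a black handle, 280 mm long, 22 mm high, lying on the table to the right; leave it alone.
- clamp: Bystander: small steel screw clamp, 200 mm long, 38 mm high, lying across the table beyond the work; leave it alone.
There are look-alikes about, which are no part of the job. What is meant by the part that bears tube_center is not yellow, and is the smaller of those in its own colour. What is shaped like the corner but black is not meant.

How it is judged:
By the outcome, as a careful person would: the job done as asked, in the order asked, and still so for the second after the job is handed in, while the arm keeps its last pose, push and grip.
It also fails if it takes over 72 s, if anything falls off the work surface, if the arm or the gripper's body presses on something with over 40 N, if the wrist force passes 120 N, or if a joint passes its speed limit or range.

## Working session

There is one attempt and no reset: what is moved stays moved. The work goes in short steps, Python scripts to look and compute and a tool call to move; the robot and the scene stay as the last step left them, time stands still between calls to the robot, and variables do not carry over. Pictures are saved under pics/ and viewed, and the job is handed in when it is done.

Besides the shell and the picture viewer there is one more tool, called after "Request:" in YAML: its name, and indented under it one key for each argument. carry_out: Moves the arm, as the interface text tells. Its arguments: {"type":"object","properties":{"commands":{"type":"array"}},"required":["commands"]}

```bash
mkdir -p pics; ls; python3 - <<'E'
from bench import r
import cv2,json,pickle
s=r.sense();print(s)
for n in("side","top"):
    f=r.grab_frame(n);pickle.dump(f,open(f'{n}0.pkl','wb'))
    cv2.imwrite(f'pics/{n}0.png',cv2.resize(f['img'][:,:,::-1],(800,600),interpolation=cv2.INTER_CUBIC))
    print(n,f['fx'],f['fy'],f['cx'],f['cy'],f['R'],f['t'])
E
```

```text
pics
{'time_s': 0.0, 'qpos': array([-1.30258872e+00,  3.51269777e-01,  1.65245794e+00, -7.99199194e-06,
        1.13907833e+00, -8.46179245e-02]), 'joint_velocities': array([-8.23013988e-04,  3.88594652e-05, -8.61270224e-04,  1.48815255e-03,
        9.79349117e-05, -3.73056485e-04]), 'joint_efforts': array([ 2.21064306e-05, -5.06100082e+01, -2.91408849e+01, -8.28654947e-05,
        4.53009648e-03,  2.43526637e-05]), 'eef_pos': array([ 0.18998195, -0.51580959,  0.25272717]), 'tool_rot': array([[ 9.38398954e-01,  3.45553608e-01, -3.28552427e-04],
       [ 3.45553751e-01, -9.38398232e-01,  1.16808668e-03],
       [ 9.53235498e-05, -1.20966384e-03, -9.99999264e-01]]), 'wrist_force': array([0.38394991, 0.58984107, 0.6615982 ]), 'moment': array([0.02222514, 0.03563284, 0.02637892]), 'finger_gap': 0.08548548289276707}
side 473.4717418747821 473.4717418747821 250.28600929524788 185.8448805532462 [[-0.93572367 -0.35233875  0.0166917 ]
 [-0.21317412  0.5271679  -0.82258787]
 [ 0.28103025 -0.77327318 -0.56839298]] [0.51096295 0.19369    1.51261513]
top 384.0996174369279 384.0996174369279 257.4515327839565 194.93774261380935 [[ 2.36052814e-02 -9.99717988e-01  2.59523560e-03]
 [-9.90192293e-01 -2.37377737e-02 -1.37679852e-01]
 [ 1.37702629e-01  6.80189354e-04 -9.90473383e-01]] [-0.0214511   0.54935622  1.17580809]
```

View pics/top0.png

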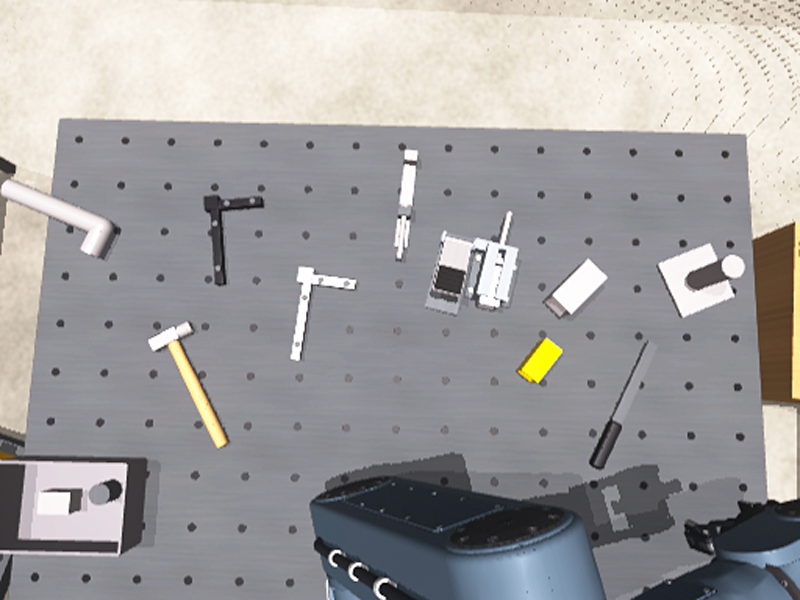

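View pics/side0.png

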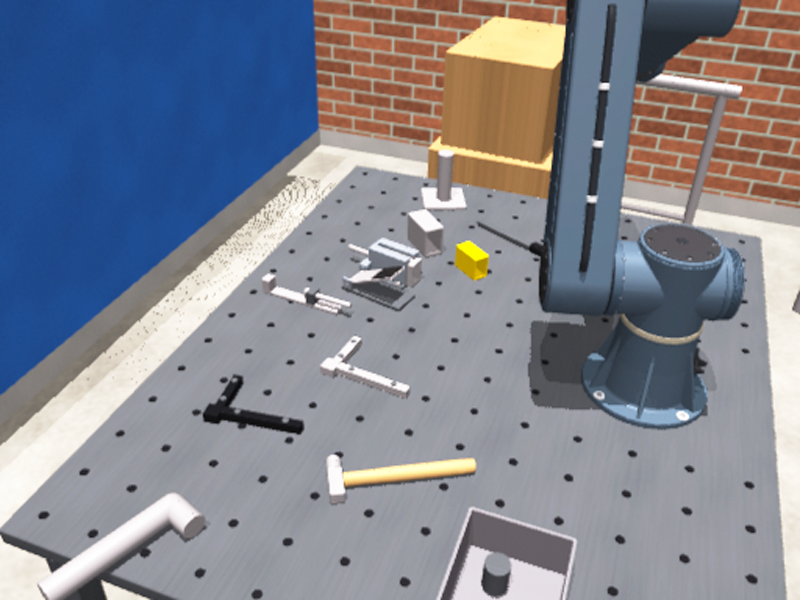

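```bash
cat > h.py <<'E'
import numpy as np,cv2,pickle
def load(n,k=0): return pickle.load(open(f'{n}{k}.pkl','rb'))
def crop(f,x0,y0,x1,y1,s,name):
    c=f['img'][y0:y1,x0:x1,::-1];c=cv2.resize(c,None,fx=s,fy=s,interpolation=cv2.INTER_CUBIC)
    cv2.imwrite('pics/'+name,c)
def proj(f,X):
    X=np.atleast_2d(X);c=X@f['R'].T+f['t'];return np.c_[f['fx']*c[:,0]/c[:,2]+f['cx'],f['fy']*c[:,1]/c[:,2]+f['cy']]
def back(f,uv,z):
    uv=np.atleast_2d(uv);d=np.c_[(uv[:,0]-f['cx'])/f['fx'],(uv[:,1]-f['cy'])/f['fy'],np.ones(len(uv))]@f['R']
    o=-f['R'].T@f['t'];return o+d*((z-o[2])/d[:,2])[:,None]
E
python3 - <<'E'
from h import *
t=load('top');s=load('side')
crop(t,265,130,345,210,7,'tf.png');crop(t,180,165,235,235,8,'tc.png')
crop(s,215,145,285,200,9,'sf.png');crop(s,200,210,265,255,10,'sc.png')
E
```

```text
(no output)
```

View pics/tf.png

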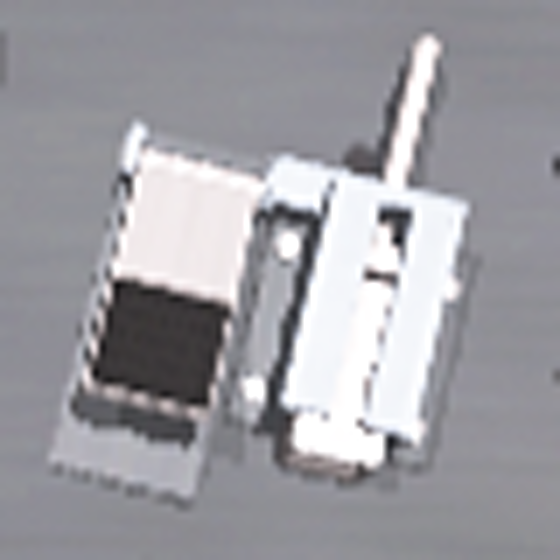

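View pics/tc.png

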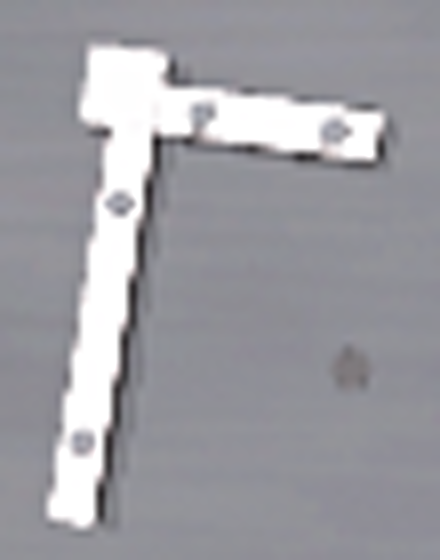

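View pics/sf.png

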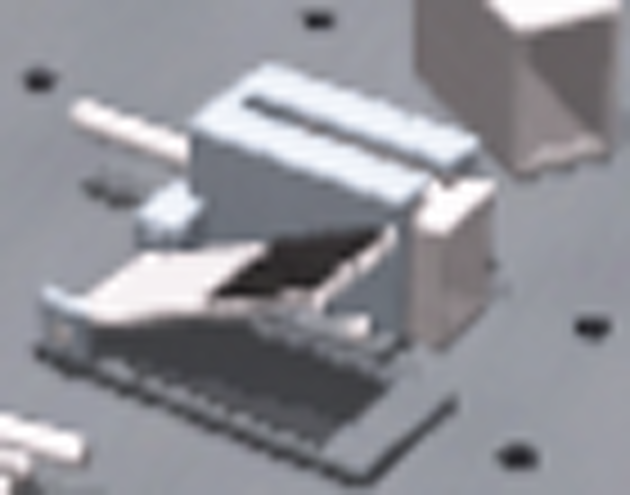

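View pics/sc.png

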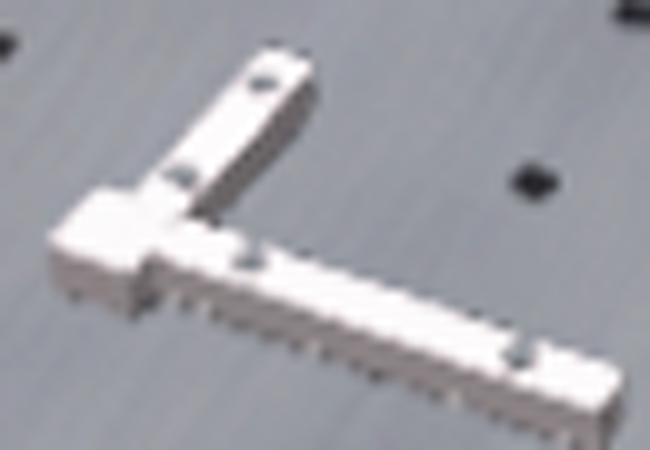

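```bash
cat > fit.py <<'E'
from h import *
from scipy.optimize import least_squares
t=load('top');s=load('side')
T=lambda p,o,k:np.array(o)+np.array(p)/k
def W(q,P):
    c,n=np.cos(q[2]),np.sin(q[2]);P=np.array(P)/1000.
    return np.c_[q[0]+c*P[:,0]-n*P[:,1],q[1]+n*P[:,0]+c*P[:,1],P[:,2]]
def fit(obs,q0):
    def res(q): return np.concatenate([(proj(f,W(q,[P]))-px).ravel() for f,P,px in obs])
    o=least_squares(res,q0,loss='soft_l1');return o.x,res(o.x).reshape(-1,2)
to=lambda x,y:T((x,y),(265,130),7);tc=lambda x,y:T((x,y),(180,165),8)
so=lambda x,y:T((x,y),(215,145),9);sc=lambda x,y:T((x,y),(200,210),10)
F=[(t,(60,29.5,74),to(332,177)),(t,(60,-29.5,74),to(468,205)),(t,(-40,-29.5,74),to(415,440)),(t,(-40,29.5,74),to(285,407)),
(s,(60,29.5,74),so(190,122)),(s,(60,-29.5,74),so(265,62)),(s,(-40,29.5,74),so(415,195)),(s,(-40,-29.5,74),so(485,140))]
C=[(t,(-160,0,20),tc(98,527)),(t,(-160,18,20),tc(45,517)),(t,(0,-90,20),tc(378,160)),(t,(18,-90,20),tc(385,112)),(t,(0,0,20),tc(155,135)),
(s,(-160,18,20),sc(600,415)),(s,(-160,0,20),sc(622,375)),(s,(0,-90,20),sc(315,70)),(s,(18,-90,20),sc(270,48)),(s,(0,0,20),sc(190,217))]
qf,rf=fit(F,[.55,-.2,-.2]);qc,rc=fit(C,[.5,.15,-.1])
if __name__=='__main__':
    print(qf,'\n',rf.round(1));print(qc,'\n',rc.round(1))
    c,n=np.cos,np.sin
    pads={'rest':(66-115*c(.45),87,74),'down':(66-115,87,25),'out':(-118,0,30)}
    for k,v in pads.items(): print(k,W(qf,[v]))
    print('home',W(qc,[(-40,-20,30)]))
    def draw(f,q,segs,im,k):
        for a,b in segs:
            p=proj(f,W(q,[a,b]))
            cv2.line(im,*[tuple(int(round(v*k+k/2)) for v in u) for u in p],(0,0,255),1,cv2.LINE_AA)
    hs=[];R=[(60,29.5),(60,-29.5),(-40,-29.5),(-40,29.5)]
    for i in range(4): hs+=[((*R[i],74),(*R[(i+1)%4],74)),((*R[i],0),(*R[(i+1)%4],0))]
    x1=66-135*c(.45);z1=19+135*n(.45)
    hs+=[((66,87+29,19),(x1,87+29,z1)),((66,87-29,19),(x1,87-29,z1)),((x1,116,z1),(x1,58,z1)),((66-115*c(.45),116,74),(66-115*c(.45),58,74))]
    L=[(-160,0),(-160,18),(0,18),(18,0),(18,-90),(0,-90),(0,0)]
    cs=[((*L[i],20),(*L[i-1],20)) for i in range(7)]
    for nme,f,b1,b2 in(('t',t,(265,130,345,210),(180,165,235,235)),('s',s,(215,145,285,200),(200,210,265,255))):
        ims=[]
        for b,q,sg in((b1,qf,hs),(b2,qc,cs)):
            k=7;im=cv2.resize(f['img'][:,:,::-1],None,fx=k,fy=k,interpolation=cv2.INTER_CUBIC);draw(f,q,sg,im,k)
            c_=im[b[1]*k:b[3]*k,b[0]*k:b[2]*k];ims.append(c_[:,:])
        for i,c_ in enumerate(ims): cv2.imwrite(f'pics/ov_{nme}{i}.png',c_)
        hh=max(i.shape[0] for i in ims);ims=[cv2.copyMakeBorder(i,0,hh-i.shape[0],0,5,0) for i in ims]
        m=np.hstack(ims);sc_=min(1,800/m.shape[1],600/m.shape[0]);cv2.imwrite(f'pics/ov_{nme}.png',cv2.resize(m,None,fx=sc_,fy=sc_,interpolation=cv2.INTER_AREA))
E
python3 fit.py
```

```text
[ 0.60401795 -0.19360029 -0.19827198] 
 [[ 0.   1.5]
 [-0.8  1.6]
 [ 0.4 -0.9]
 [ 0.2 -0.4]
 [ 0.6  0.2]
 [ 0.7  0.2]
 [-1.8 -0.1]
 [-1.5 -1. ]]
[ 0.5907258   0.1799253  -0.11377738] 
 [[-0.9  0.2]
 [ 0.1  0.7]
 [-0.3  0.5]
 [-0.4  1. ]
 [-0.1 -0.2]
 [-0.2 -1.1]
 [ 0.2 -0.6]
 [-0.2 -1.1]
 [-0.3 -0.5]
 [-1.2 -0.6]]
rest [[ 0.58433909 -0.10090805  0.074     ]]
down [[ 0.5731148  -0.09865296  0.025     ]]
out [[ 0.48832976 -0.17035718  0.03      ]]
home [[0.54871379 0.1645959  0.03      ]]
```

View pics/ov_t.png

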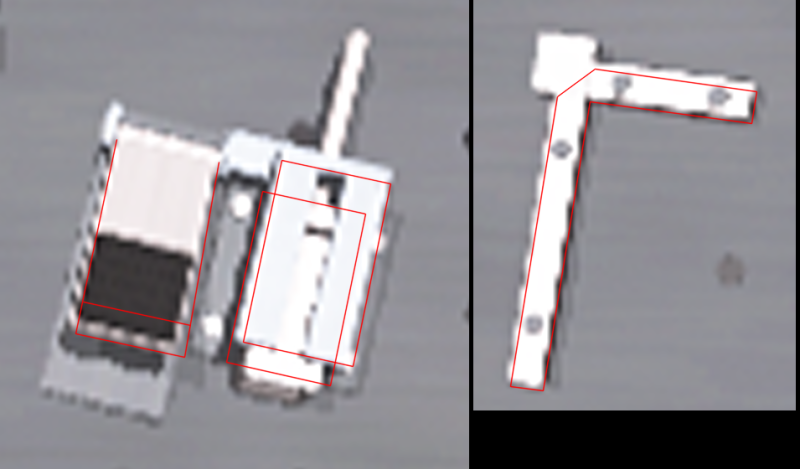

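View pics/ov_s.png

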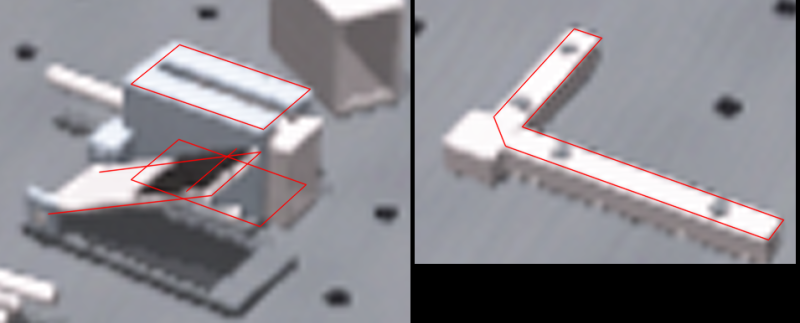

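```bash
cat >> h.py <<'E'
def rel(st,pos,yaw):
    """shift mm in tool axes and rotvec to reach TCP pos with tool x at world yaw, tool z down"""
    from scipy.spatial.transform import Rotation as Ro
    R0=np.array(st['tool_rot']);c,n=np.cos(yaw),np.sin(yaw)
    R1=np.array([[c,n,0],[n,-c,0],[0,0,-1.]])
    return (R0.T@(np.array(pos)-st['eef_pos'])*1000).round(1),Ro.from_matrix(R0.T@R1).as_rotvec().round(3)
E
python3 - <<'E'
from h import *
from bench import r
t=load('top')
k=1.5625
print('pad',back(t,[(288.5,178.6)],.070))
print('yellow top corners z.06',back(t,np.array([(517,372),(541,383),(563,346),(545,338)])/k,.06).round(3))
print('big',back(t,np.array([(545,298),(565,315),(607,275),(590,259)])/k,.06).round(3))
print('post',back(t,np.array([(733,265)])/k,.1).round(3))
print('clamp end',back(t,np.array([(400,258)])/k,.02).round(3))
st=r.sense()
print(rel(st,(.588,-.101,.150),-.198))
E
```

```text
pad [[ 0.59860822 -0.10326699  0.07      ]]
yellow top corners z.06 [[ 0.419 -0.236  0.06 ]
 [ 0.399 -0.283  0.06 ]
 [ 0.472 -0.327  0.06 ]
 [ 0.487 -0.291  0.06 ]]
big [[ 0.567 -0.292  0.06 ]
 [ 0.534 -0.331  0.06 ]
 [ 0.616 -0.417  0.06 ]
 [ 0.648 -0.383  0.06 ]]
post [[ 0.634 -0.648  0.1  ]]
clamp end [[ 0.65  -0.001  0.02 ]]
(array([ 516.8, -251.7,  103.1]), array([-0.001,  0.   ,  0.551]))
```

Request:
carry_out:
  commands:
    - [520,-252,80,0,0,0.551,1]
    - [520,-252,80,0,0,0.551,1]
    - [520,-252,80,0,0,0.551,1]
    - [520,-252,80,0,0,0.551,1]
    - [520,-252,80,0,0,0.551,1]

```text
time_s: 0.72
eef_pos: [0.3963, -0.3021, 0.212]
tool_rot: [[0.98, -0.198, -0.0], [-0.198, -0.98, 0.001], [-0.0, -0.001, -1.0]]
wrist_force: [1.0, -1.2, -0.0]
finger_gap: -0.0002
```

```bash
python3 - <<'E'
from h import *
from bench import r
st=r.sense();print(st['time_s'],st['eef_pos'],st['finger_gap'],st['wrist_force'])
print(rel(st,(.592,-.102,.120),-.198))
E
```

```text
0.725 [ 0.39630626 -0.30205571  0.21203726] -0.0001799888902059094 [ 0.96463234 -1.20487691 -0.00160595]
(array([ 152.3, -234.7,   92.2]), array([-0.001,  0.   , -0.001]))
```

Request:
carry_out:
  commands:
    - [152,-235,85,0,0,0,1]
    - [152,-235,85,0,0,0,1]
    - [152,-235,85,0,0,0,1]
    - [152,-235,85,0,0,0,1]
    - [152,-235,85,0,0,0,1]

```text
time_s: 1.35
eef_pos: [0.5928, -0.0995, 0.126]
tool_rot: [[0.981, -0.197, -0.001], [-0.196, -0.981, 0.001], [-0.002, -0.001, -1.0]]
wrist_force: [-0.4, -1.1, -0.0]
finger_gap: -0.0001
```

```bash
python3 - <<'E'
from h import *
from bench import r
st=r.sense();print(st['time_s'],st['eef_pos'],st['wrist_force'])
print(rel(st,(.592,-.102,.120),-.198))
E
```

```text
1.35 [ 0.59276173 -0.09950691  0.12595399] [-0.42643224 -1.0658033  -0.04294943]
(array([-0.2,  2.6,  6. ]), array([-0.001,  0.002,  0.   ]))
```

```bash
cat >> h.py <<'E'
def snap(k,boxes,s=5):
    from bench import r
    for n,b in boxes.items():
        f=r.grab_frame(n);pickle.dump(f,open(f'{n}{k}.pkl','wb'));crop(f,*b,s,f'{n}{k}.png')
E
python3 -c "
from h import *
snap(1,{'side':(190,80,310,200),'top':(255,100,365,220)})"
```

```text
(no output)
```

View pics/side1.png

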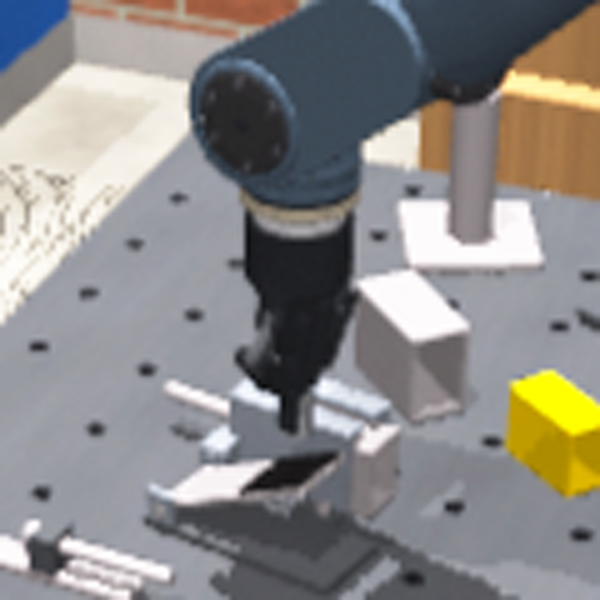

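View pics/top1.png

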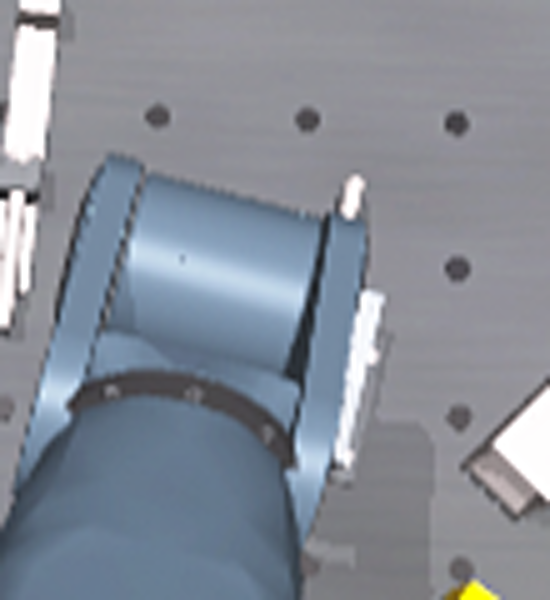

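Request:
carry_out:
  commands:
    - [0,2,12,0,0,0,1]
    - [0,2,22,0,0,0,1]
    - [0,2,30,0,0,0,1]
    - [-1,2,35,0,0,0,1]
    - [-2,2,40,0,0,0,1]

```text
time_s: 2.08
eef_pos: [0.5906, -0.1007, 0.0857]
tool_rot: [[0.981, -0.195, -0.001], [-0.195, -0.981, 0.002], [-0.002, -0.001, -1.0]]
wrist_force: [-2.0, -0.2, 7.6]
finger_gap: 0.0002
```

Request:
carry_out:
  commands:
    - [-1,0,6,0,0,0,1]
    - [-3,0,12,0,0,0,1]
    - [-4,0,18,0,0,0,1]
    - [-6,0,23,0,0,0,1]
    - [-7,0,27,0,0,0,1]

```text
time_s: 2.7
eef_pos: [0.5844, -0.0998, 0.0594]
tool_rot: [[0.981, -0.196, 0.002], [-0.196, -0.981, 0.001], [0.001, -0.002, -1.0]]
wrist_force: [1.6, 3.2, 8.6]
finger_gap: 0.0002
```

Request:
carry_out:
  commands:
    - [-1,0,4,0,0,0,1]
    - [-2,0,8,0,0,0,1]
    - [-2,0,11,0,0,0,1]
    - [-2,0,13,0,0,0,1]
    - [-2,0,14,0,0,0,1]

```text
time_s: 3.32
eef_pos: [0.5831, -0.0996, 0.0467]
tool_rot: [[0.98, -0.197, 0.004], [-0.197, -0.98, 0.002], [0.003, -0.002, -1.0]]
wrist_force: [-3.6, 5.6, 20.1]
finger_gap: 0.0002
```

Force jumped to 20 N at tip height ≈ 25 mm: likely at the stop. Push slightly more and look.

Request:
carry_out:
  commands:
    - [0,0,2,0,0,0,1]
    - [0,0,3,0,0,0,1]
    - [0,0,3,0,0,0,1]

```text
time_s: 3.7
eef_pos: [0.5831, -0.0996, 0.0461]
tool_rot: [[0.98, -0.198, 0.004], [-0.198, -0.98, 0.002], [0.004, -0.003, -1.0]]
wrist_force: [-10.4, 6.5, 31.8]
finger_gap: -0.0
```

```bash

python3 -c "
from h import *
snap(2,{'side':(190,80,310,200)})"
```

```text
(no output)
```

View pics/side2.png

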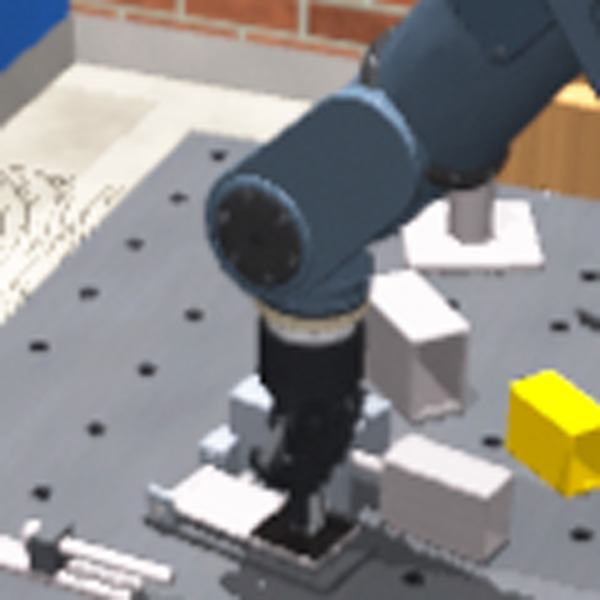

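Request:
carry_out:
  commands:
    - [0,0,-20,0,0,0,1]
    - [0,0,-80,0,0,0,1]
    - [0,0,-140,0,0,0,1]
    - [-20,-60,-190,0,0,0,0.3]
    - [-60,-120,-190,0,0,0,0.3]

```text
time_s: 4.38
eef_pos: [0.5563, 0.0071, 0.2358]
tool_rot: [[0.98, -0.2, 0.01], [-0.2, -0.98, 0.002], [0.009, -0.004, -1.0]]
wrist_force: [0.5, 0.6, -0.3]
finger_gap: 0.0299
```

Request:
carry_out:
  commands:
    - [-20,-60,0,0,0,0,-0.4]
    - [-30,-110,0,0,0,0,-0.4]
    - [-30,-110,0,0,0,0,-0.4]

```text
time_s: 4.75
eef_pos: [0.5485, 0.1232, 0.2359]
tool_rot: [[0.98, -0.197, 0.01], [-0.197, -0.98, 0.002], [0.009, -0.004, -1.0]]
wrist_force: [0.7, -0.5, -0.7]
finger_gap: 0.0598
```

```bash

python3 -c "
from h import *
from bench import r
snap(3,{'side':(190,120,310,220),'top':(265,120,365,240)})
st=r.sense();print(st['time_s'],st['eef_pos'],st['finger_gap'])"
```

```text
4.85 [0.5488206  0.12058235 0.23575365] 0.059903034910125184
```

View pics/side3.png

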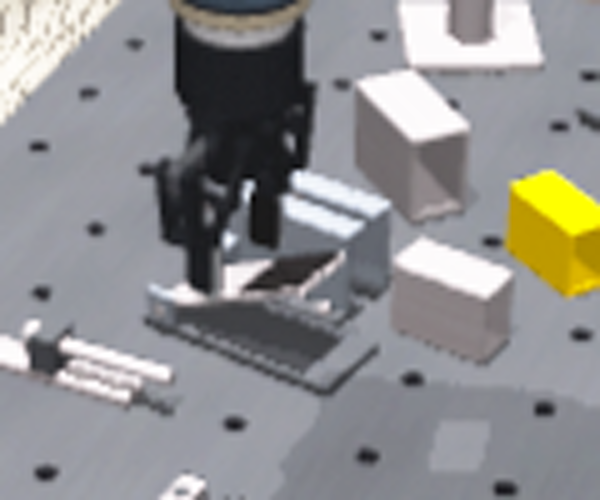

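View pics/top3.png

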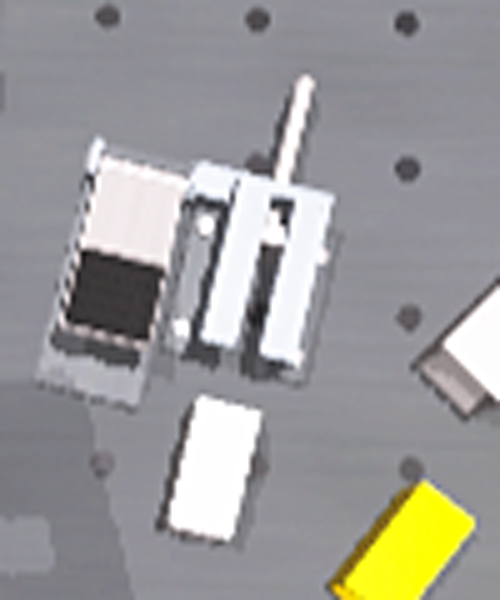

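```bash
cat > tube.py <<'E'
from fit import *
t=load('top',3);s=load('side',3)
a=lambda x,y:T((x,y),(265,120),5);b=lambda x,y:T((x,y),(190,120),5)
O=[(t,(40,20,60),a(197,396)),(t,(40,-20,60),a(262,408)),(t,(-40,-20,60),a(232,540)),(t,(-40,20,60),a(165,527)),
(s,(40,20,60),b(393,265)),(s,(40,-20,60),b(425,237)),(s,(-40,-20,60),b(514,270)),(s,(-40,20,60),b(486,298))]
q,rr=fit(O,[.49,-.17,-.2]);print(q,rr.round(1).tolist());print(fit(O[:4],[.49,-.17,-.2])[0],fit(O[4:],[.49,-.17,-.2])[0])
g=cv2.cvtColor(t['img'],cv2.COLOR_RGB2GRAY)[195:235,293:322]
c,_=cv2.findContours((g>200).astype(np.uint8),cv2.RETR_EXTERNAL,cv2.CHAIN_APPROX_NONE);c=max(c,key=cv2.contourArea)
m=cv2.minAreaRect(c);bp=back(t,cv2.boxPoints(m)+[293,195],.06)[:,:2];print(m,bp.round(4).tolist(),bp.mean(0))
e=np.array([bp[i]-bp[i-1] for i in range(4)]);l=np.linalg.norm(e,axis=1);k=l.argmax();print(l,np.arctan(e[k][1]/e[k][0]))
from bench import r
print('outlet was',W(qf,[(-118,0,30)]))
E
python3 tube.py
```

```text
[ 0.49086739 -0.16480516 -0.22275843] [[-0.0, 0.8], [-0.4, 1.5], [-0.2, 0.3], [0.5, -0.3], [-0.3, -0.9], [-1.2, -0.1], [-0.3, -0.0], [-0.1, -0.6]]
[ 0.49258329 -0.16499559 -0.21490301] [ 0.48846223 -0.16289536 -0.24592472]
((14.470588684082031, 18.117647171020508), (13.096923828125, 26.678918838500977), 14.03624439239502) [[0.4581, -0.1347], [0.5387, -0.154], [0.5297, -0.1934], [0.4493, -0.1737]] [ 0.49396704 -0.16394072]
[0.04004116 0.08289899 0.04041611 0.082817  ] -0.23527005902774092
outlet was [[ 0.48832976 -0.17035718  0.03      ]]
```

```bash
cat > go.py <<'E'
import sys
from h import *
from bench import r
a=list(map(float,sys.argv[1:]))
st=r.sense();print(st['time_s'],st['eef_pos'],st['finger_gap'],st['wrist_force']);print(*rel(st,a[:3],a[3]))
E
python3 go.py .4915 -.1645 .13 -.22
```

```text
4.85 [0.5488206  0.12058235 0.23575365] 0.059903034910125184 [ 0.6224084   0.04159562 -0.31512587]
[-1.000e-01  2.911e+02  1.048e+02] [-0.003 -0.009  0.019]
```

Request:
carry_out:
  commands:
    - [0,291,70,-0.003,-0.009,0.019,-0.6]
    - [0,291,70,-0.003,-0.009,0.019,-0.6]
    - [0,291,80,-0.003,-0.009,0.019,-0.6]
    - [0,291,90,-0.003,-0.009,0.019,-0.6]
    - [0,291,105,-0.003,-0.009,0.019,-0.6]

```text
time_s: 5.48
eef_pos: [0.4909, -0.168, 0.1298]
tool_rot: [[0.975, -0.221, 0.002], [-0.221, -0.975, -0.001], [0.002, 0.0, -1.0]]
wrist_force: [1.1, 0.3, -0.9]
finger_gap: 0.0684
```

```bash
python3 go.py .4915 -.1645 .044 -.22
```

```text
5.475 [ 0.49093597 -0.16798978  0.12979935] 0.06837959610144478 [ 1.14359706  0.32405271 -0.92574015]
[-0.4 -3.5 85.8] [ 0.    -0.002 -0.003]
```

Request:
carry_out:
  commands:
    - [0,-3,15,0,0,0,-0.6]
    - [0,-3,40,0,0,0,-0.6]
    - [0,-3,65,0,0,0,-0.6]
    - [0,-3,86,0,0,0,-0.6]
    - [0,-3,86,0,0,0,-0.6]

```text
time_s: 6.1
eef_pos: [0.491, -0.165, 0.0429]
tool_rot: [[0.975, -0.222, 0.0], [-0.222, -0.975, 0.0], [-0.0, -0.0, -1.0]]
wrist_force: [0.3, 0.1, -1.0]
finger_gap: 0.0681
```

Request:
carry_out:
  commands:
    - [0,0,0,0,0,0,0]
    - [0,0,0,0,0,0,0.3]
    - [0,0,0,0,0,0,0.6]
    - [0,0,0,0,0,0,1]
    - [0,0,0,0,0,0,1]

```text
time_s: 6.72
eef_pos: [0.4915, -0.1652, 0.0439]
tool_rot: [[0.975, -0.222, 0.001], [-0.222, -0.975, -0.0], [0.002, 0.0, -1.0]]
wrist_force: [-0.9, -0.1, 7.1]
finger_gap: 0.0396
```

```bash
python3 go.py .4915 -.1645 .044 -.22; python3 -c "
from h import *
snap(4,{'side':(210,110,310,210)})"
```

```text
6.725 [ 0.49150681 -0.16524032  0.04394219] 0.03956812613518927 [-0.8829377  -0.06527619  7.09823633]
[-0.2 -0.7 -0.1] [ 0.    -0.002 -0.004]
```

View pics/side4.png

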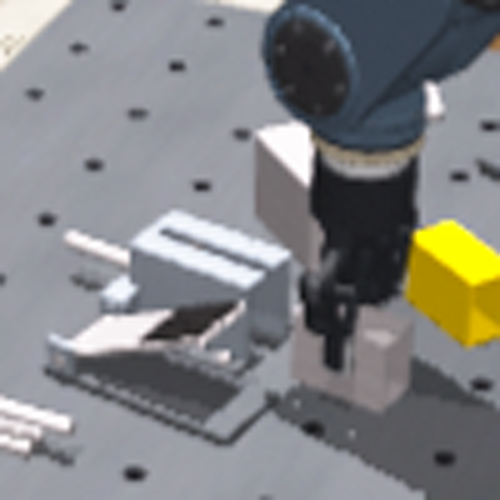

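Request:
carry_out:
  commands:
    - [0,0,-10,0,0,0,1]
    - [0,0,-30,0,0,0,1]
    - [0,0,-50,0,0,0,1]
    - [0,0,-70,0,0,0,1]
    - [0,0,-70,0,0,0,1]

```text
time_s: 7.4
eef_pos: [0.4919, -0.1654, 0.1153]
tool_rot: [[0.975, -0.222, 0.004], [-0.222, -0.975, -0.001], [0.004, 0.001, -1.0]]
wrist_force: [1.3, -0.6, -4.2]
finger_gap: 0.0396
```

```bash
python3 -c "
from fit import *
print(W(qc,[(-55,-35,0),(-42,-22,0)]))"; python3 go.py .532 .1514 .115 -.1138
```

```text
[[0.53210779 0.15139586 0.        ]
 [0.54649966 0.16283589 0.        ]]
7.4 [ 0.49194162 -0.16538696  0.11532973] 0.03955803583921733 [ 1.26715568 -0.63007489 -4.24582571]
[ -31.1 -317.8    0. ] [ 0.001 -0.004 -0.11 ]
```

Request:
carry_out:
  commands:
    - [-15,-50,0,0,0,-0.02,1]
    - [-25,-110,0,0,0,-0.05,1]
    - [-30,-170,0,0,0,-0.08,1]
    - [-31,-230,0,0,-0.004,-0.11,1]
    - [-31,-270,0,0,-0.004,-0.11,1]

```text
time_s: 8.02
eef_pos: [0.5212, 0.1072, 0.1143]
tool_rot: [[0.994, -0.111, -0.001], [-0.111, -0.994, -0.001], [-0.001, 0.001, -1.0]]
wrist_force: [-0.0, -0.4, -3.9]
finger_gap: 0.0393
```

```bash
python3 go.py .532 .1514 .06 -.1138
```

```text
8.025 [0.52121915 0.10719002 0.11429962] 0.03932434388648303 [-0.04845902 -0.43089396 -3.86156981]
[  5.8 -45.2  54.3] [0.001 0.001 0.002]
```

Request:
carry_out:
  commands:
    - [6,-25,0,0,0,0.002,1]
    - [6,-45,5,0,0,0.002,1]
    - [6,-45,20,0,0,0.002,1]
    - [6,-45,35,0,0,0.002,1]
    - [6,-45,45,0,0,0.002,1]

```text
time_s: 8.65
eef_pos: [0.5315, 0.1503, 0.0677]
tool_rot: [[0.993, -0.114, -0.003], [-0.114, -0.993, -0.001], [-0.003, 0.002, -1.0]]
wrist_force: [-0.3, 0.1, -3.5]
finger_gap: 0.0392
```

```bash
python3 go.py .532 .1514 .044 -.1138; python3 -c "
from h import *
snap(5,{'side':(180,170,290,270),'top':(150,140,270,260)})"
```

```text
8.65 [0.53149321 0.15029926 0.06770598] 0.03922319760115827 [-0.30733709  0.0896474  -3.47232437]
[ 0.4 -1.2 23.7] [ 0.002  0.003 -0.001]
```

View pics/side5.png

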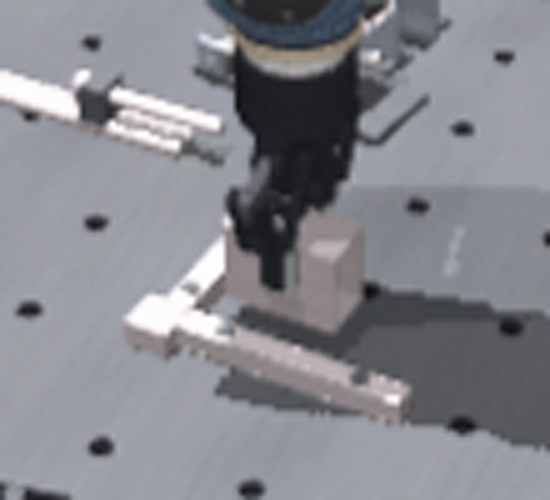

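View pics/top5.png

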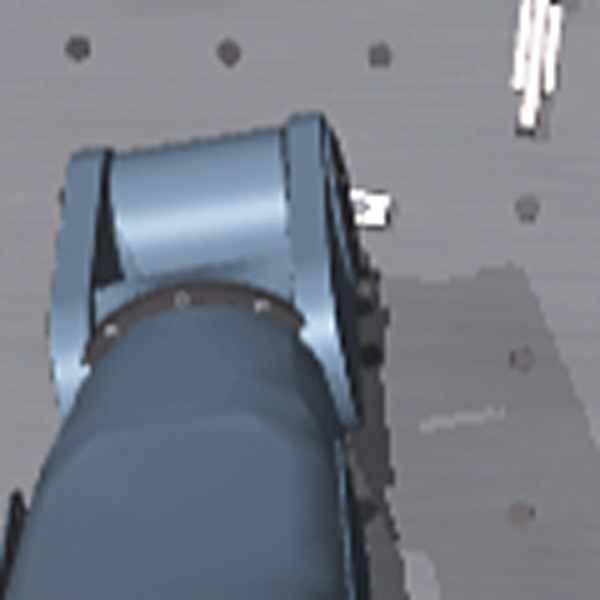

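Request:
carry_out:
  commands:
    - [0,0,8,0.002,0.003,0,1]
    - [0,0,15,0.002,0.003,0,1]
    - [0,0,20,0.002,0.003,0,1]
    - [0,0,23,0.002,0.003,0,1]
    - [0,0,24,0.002,0.003,0,1]

```text
time_s: 9.38
eef_pos: [0.5314, 0.1504, 0.0439]
tool_rot: [[0.993, -0.114, -0.0], [-0.114, -0.993, 0.0], [-0.0, -0.0, -1.0]]
wrist_force: [-2.0, 0.1, 5.1]
finger_gap: 0.0393
```

Request:
carry_out:
  commands:
    - [0,0,1,0,0,0,1]
    - [0,0,2,0,0,0,1]

```text
time_s: 9.62
eef_pos: [0.5323, 0.1507, 0.0439]
tool_rot: [[0.993, -0.114, 0.002], [-0.114, -0.993, 0.001], [0.002, -0.001, -1.0]]
wrist_force: [-8.6, -1.1, 28.3]
finger_gap: 0.0394
```

Request:
carry_out:
  commands:
    - [0,-4,0,0,0,0,1]
    - [0,-8,0,0,0,0,1]
    - [0,-11,0,0,0,0,1]
    - [0,-13,0,0,0,0,1]
    - [0,-15,0,0,0,0,1]

```text
time_s: 10.25
eef_pos: [0.534, 0.1657, 0.0439]
tool_rot: [[0.993, -0.114, 0.002], [-0.114, -0.993, 0.001], [0.002, -0.001, -1.0]]
wrist_force: [0.6, -0.9, 0.9]
finger_gap: 0.0396
```

Request:
carry_out:
  commands:
    - [0,-1,0.3,0,0,0,1]
    - [0,-2,0.3,0,0,0,1]
    - [0,-3,0.3,0,0,0,1]

```text
time_s: 10.62
eef_pos: [0.5345, 0.1675, 0.0439]
tool_rot: [[0.994, -0.113, 0.002], [-0.113, -0.994, -0.001], [0.002, 0.001, -1.0]]
wrist_force: [-1.2, -16.3, 9.8]
finger_gap: 0.0395
```

Request:
carry_out:
  commands:
    - [4,-0.5,0.3,0,0,0,1]
    - [8,-0.5,0.3,0,0,0,1]
    - [11,-0.5,0.3,0,0,0,1]
    - [13,-0.5,0.3,0,0,0,1]
    - [14,-0.5,0.3,0,0,0,1]

```text
time_s: 11.25
eef_pos: [0.548, 0.1659, 0.044]
tool_rot: [[0.994, -0.113, 0.0], [-0.113, -0.994, -0.002], [0.001, 0.002, -1.0]]
wrist_force: [-6.5, -5.2, 9.7]
finger_gap: 0.0394
```

Request:
carry_out:
  commands:
    - [1,-0.5,0.3,0,0,0,1]
    - [2,-1,0.3,0,0,0,1]
    - [3,-1,0.3,0,0,0,1]
    - [3,-1,0.3,0,0,0,1]

```text
time_s: 11.75
eef_pos: [0.5501, 0.1657, 0.044]
tool_rot: [[0.994, -0.112, -0.002], [-0.112, -0.994, -0.004], [-0.002, 0.004, -1.0]]
wrist_force: [-7.6, -8.3, 11.9]
finger_gap: 0.0395
```

```bash
python3 - <<'E'
from h import *
from fit import qc
from bench import r
s=r.sense();print(s['wrist_force'],s['moment'],s['eef_pos'])
c,n=np.cos(qc[2]),np.sin(qc[2]);d=s['eef_pos'][:2]-qc[:2];print('corner frame',c*d[0]+n*d[1],-n*d[0]+c*d[1])
snap(6,{'side':(180,170,290,270)})
E
```

```text
[-7.570391   -8.32697742 11.9137235 ] [-1.27115657  1.08655965  0.12581472] [0.55014239 0.16572432 0.04398676]
corner frame -0.03870875163797327 -0.01871667912884464
```

View pics/side6.png

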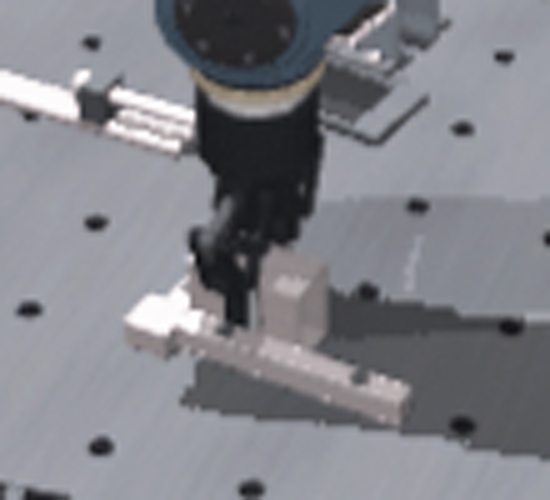

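Request:
carry_out:
  commands:
    - [1,-1,0.3,-0.003,0.002,0,1]
    - [2,-1,0.3,-0.003,0.002,0,1]
    - [3,-1,0.3,-0.003,0.002,0,1]
    - [4,-1,0.3,-0.003,0.002,0,1]

```text
time_s: 12.3
eef_pos: [0.5505, 0.1658, 0.0442]
tool_rot: [[0.994, -0.112, -0.01], [-0.112, -0.994, -0.009], [-0.009, 0.01, -1.0]]
wrist_force: [-30.3, -3.6, 33.1]
finger_gap: 0.0392
```

```bash
python3 go.py .5505 .1658 .044 -.1125;python3 -c "
from bench import r
print(r.sense()['moment'],r.sense()['tool_rot'].round(4))"
```

```text
12.3 [0.55052329 0.16580382 0.04416281] 0.03916898851474979 [-30.30148715  -3.61411703  33.0816769 ]
[-0.   0.   0.2] [0.01  0.009 0.   ]
[-0.44728555  4.12144184  0.10985619] [[ 0.9937 -0.1118 -0.0097]
 [-0.1119 -0.9937 -0.0086]
 [-0.0087  0.0096 -0.9999]]
```

Request:
carry_out:
  commands:
    - [1,-1,0.2,0.01,0.009,0,1]
    - [1.5,-1.5,0.2,0.014,0.013,0,1]
    - [2,-2,0.2,0.014,0.013,0,1]
    - [2,-2,0.2,0.014,0.013,0,1]

```text
time_s: 12.8
eef_pos: [0.5502, 0.1657, 0.0439]
tool_rot: [[0.994, -0.111, -0.002], [-0.111, -0.994, 0.001], [-0.002, -0.0, -1.0]]
wrist_force: [-15.5, -16.9, 19.8]
finger_gap: 0.0395
```

```bash
python3 go.py .5505 .1658 .044 -.1125;python3 -c "
from bench import r
print(r.sense()['moment'],r.sense()['tool_rot'].round(4))"
```

```text
12.8 [0.55019052 0.1656829  0.04392465] 0.03945377443635903 [-15.49385019 -16.89170681  19.79687505]
[ 0.3 -0.2 -0.1] [-0.     0.002  0.001]
[-2.78081996  2.16139665  0.02871246] [[ 9.938e-01 -1.113e-01 -2.000e-03]
 [-1.113e-01 -9.938e-01  5.000e-04]
 [-2.100e-03 -3.000e-04 -1.000e+00]]
```

Request:
carry_out:
  commands:
    - [2,-2.5,0.2,0.01,0.011,0.01,1]
    - [2,-2.5,0.2,0.01,0.011,0.01,1]
    - [2,-2.5,0.2,0.01,0.011,0.01,1]

```text
time_s: 13.18
eef_pos: [0.5502, 0.1656, 0.0439]
tool_rot: [[0.993, -0.119, 0.004], [-0.119, -0.993, 0.005], [0.003, -0.005, -1.0]]
wrist_force: [-13.0, -19.2, 20.4]
finger_gap: 0.0392
```

```bash
python3 -c "
from bench import r
s=r.sense();print(s['moment'],s['tool_rot'].round(4),s['eef_pos'],s['wrist_force'])"
```

```text
[-4.00100997  2.40053806  0.69698717] [[ 0.9929 -0.1188  0.0038]
 [-0.1188 -0.9929  0.0047]
 [ 0.0033 -0.0051 -1.    ]] [0.55023231 0.16561738 0.04393688] [-12.95287926 -19.19546437  20.38602874]
```

Request:
carry_out:
  commands:
    - [2,-2.5,0.2,0.009,0.01,-0.01,1]
    - [2,-2.5,0.2,0.009,0.01,-0.01,1]
    - [2,-2.5,0.2,0.009,0.01,-0.01,1]

```text
time_s: 13.55
eef_pos: [0.5503, 0.1656, 0.0439]
tool_rot: [[0.994, -0.109, 0.009], [-0.109, -0.994, 0.009], [0.007, -0.01, -1.0]]
wrist_force: [-13.7, -18.6, 18.8]
finger_gap: 0.0395
```

```bash
python3 -c "
from bench import r
s=r.sense();print(s['moment'],s['tool_rot'].round(4),s['eef_pos'],s['wrist_force'])"
```

```text
[-3.86944232  2.31027855 -0.45076409] [[ 0.994  -0.1089  0.0085]
 [-0.1089 -0.994   0.0088]
 [ 0.0075 -0.0096 -0.9999]] [0.55031443 0.16560214 0.04385844] [-13.65285931 -18.60302349  18.8143044 ]
```

```bash
python3 go.py .5503 .1656 .044 -.1133
```

```text
13.55 [0.55031443 0.16560214 0.04385844] 0.039501928533691964 [-13.65285931 -18.60302349  18.8143044 ]
[-0.   0.  -0.1] [-0.01  -0.007  0.004]
```

Request:
carry_out:
  commands:
    - [2,-2,0.3,-0.005,-0.003,0.004,1]
    - [2.5,-2.5,0.3,-0.005,-0.003,0.004,1]
    - [2.5,-2.5,0.3,-0.005,-0.003,0.004,1]
    - [2.5,-2.5,0.3,-0.005,-0.003,0.004,1]

```text
time_s: 14.05
eef_pos: [0.5504, 0.1658, 0.0439]
tool_rot: [[0.994, -0.112, -0.002], [-0.112, -0.994, 0.001], [-0.002, -0.0, -1.0]]
wrist_force: [-18.5, -18.2, 22.9]
finger_gap: 0.0392
```

```bash
python3 go.py .5503 .1656 .044 -.1133;python3 - <<'E'
from bench import r
from h import *
s=r.sense();print(s['moment'],s['tool_rot'].round(4))
snap(7,{'side':(180,170,290,270)})
E
```

```text
14.05 [0.55043289 0.16577888 0.0438755 ] 0.03923230487698444 [-18.52467416 -18.24931337  22.89682103]
[-0.1  0.2 -0.1] [-0.     0.002  0.001]
[-2.78107427  2.46157619  0.22829477] [[ 9.937e-01 -1.120e-01 -2.000e-03]
 [-1.120e-01 -9.937e-01  5.000e-04]
 [-2.100e-03 -3.000e-04 -1.000e+00]]
```

View pics/side7.png

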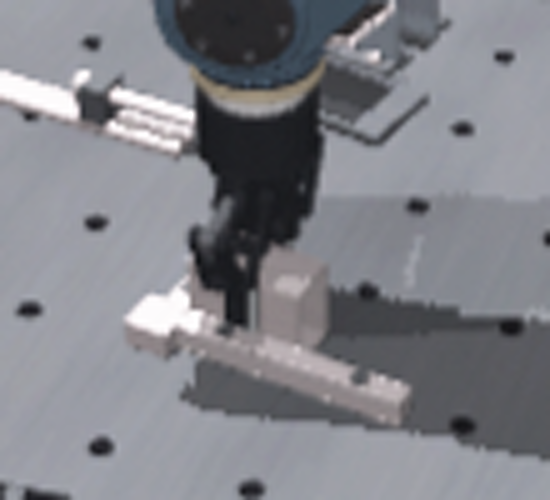

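Request:
carry_out:
  commands:
    - [2.5,-2.5,0,0,0.002,0,1]
    - [3.5,-3,-0.2,0.002,0.005,0,1]
    - [3.5,-3,-0.2,0.002,0.005,0,1]
    - [3.5,-3,-0.2,0.002,0.005,0,1]
    - [3.5,-3,-0.2,0.002,0.005,0,1]

```text
time_s: 14.72
eef_pos: [0.5506, 0.1659, 0.044]
tool_rot: [[0.994, -0.111, -0.006], [-0.111, -0.994, -0.003], [-0.006, 0.003, -1.0]]
wrist_force: [-22.3, -20.6, 24.9]
finger_gap: 0.0397
```

```bash
python3 go.py .5503 .1656 .044 -.1133;python3 - <<'E'
from bench import r
s=r.sense();print(s['moment'],s['tool_rot'].round(4))
E
```

```text
14.725 [0.55057479 0.16590118 0.04403552] 0.03969508867060267 [-22.28056224 -20.58601602  24.90733528]
[-0.2  0.3  0. ] [0.003 0.006 0.002]
[-3.44187226  3.0496707   0.07694703] [[ 0.9938 -0.1111 -0.0064]
 [-0.1111 -0.9938 -0.0026]
 [-0.0061  0.0033 -1.    ]]
```

Request:
carry_out:
  commands:
    - [2.5,-2.5,0,0.006,0.009,0.002,1]
    - [3,-3,0,0.009,0.012,0.002,1]
    - [3,-3,0,0.009,0.012,0.002,1]
    - [3,-3,0,0.009,0.012,0.002,1]
    - [3,-3,0,0.009,0.012,0.002,1]

```text
time_s: 15.35
eef_pos: [0.5505, 0.1658, 0.044]
tool_rot: [[0.994, -0.112, -0.003], [-0.112, -0.994, 0.0], [-0.003, 0.0, -1.0]]
wrist_force: [-19.1, -22.4, 24.2]
finger_gap: 0.0394
```

```bash
python3 go.py .5503 .1656 .044 -.1133;python3 - <<'E'
from bench import r
from h import *
from fit import qc
s=r.sense();print(s['moment'],s['tool_rot'].round(4))
f=r.grab_frame('side');cv2.imwrite('pics/fin.png',cv2.resize(f['img'][:,:,::-1],(800,600)))
f=r.grab_frame('top');cv2.imwrite('pics/fint.png',cv2.resize(f['img'][:,:,::-1],(800,600)))
print(r.sense()['wrist_force'])
E
```

```text
15.35 [0.55052685 0.1658369  0.04397232] 0.03937836715773166 [-19.0832463  -22.42068429  24.18599067]
[-0.2  0.3 -0. ] [0.    0.003 0.001]
[-3.80312176  3.07442621  0.21677584] [[ 9.937e-01 -1.120e-01 -2.600e-03]
 [-1.120e-01 -9.937e-01  2.000e-04]
 [-2.600e-03  1.000e-04 -1.000e+00]]
[-20.81530382 -22.50209661  24.56564375]
```

View pics/fin.png

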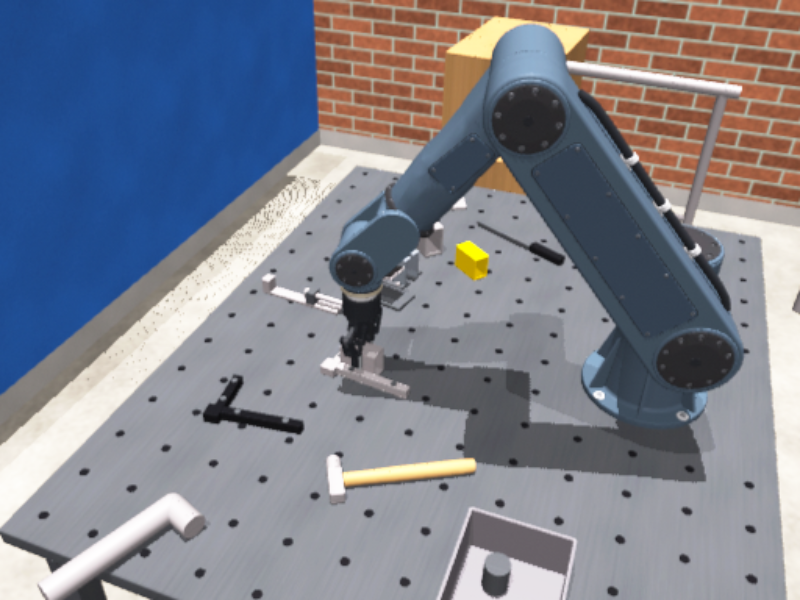

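View pics/fint.png

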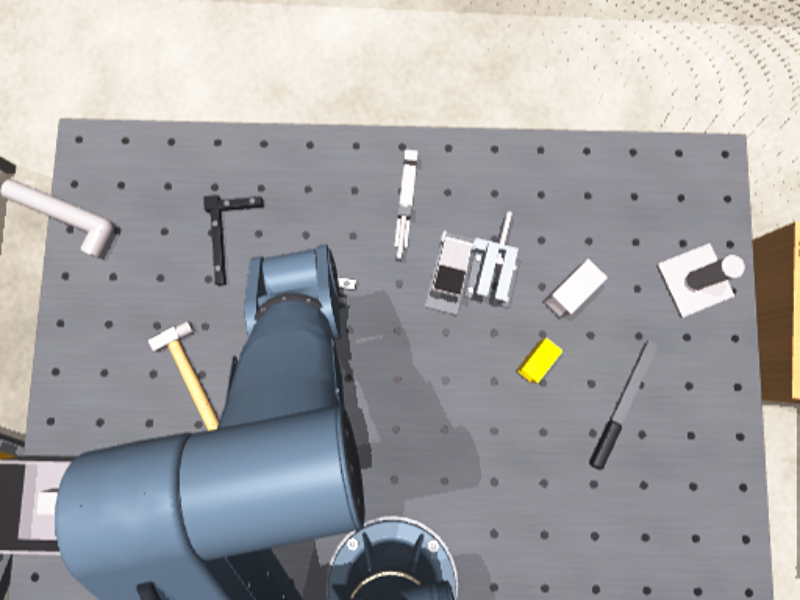

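```bash
python3 - <<'E'
from fit import *
f=load('side',7);k=8;b=(195,185,270,255)
im=cv2.resize(f['img'][:,:,::-1],None,fx=k,fy=k,interpolation=cv2.INTER_CUBIC)
q=[(-80,-40),(-80,0),(0,0),(0,-40)]
for i in range(4):
    for A,B in(((*q[i],60),(*q[i-1],60)),((*q[i],60),(*q[i],0))):
        p=proj(f,W(qc,[A,B]));cv2.line(im,*[tuple(int(v*k+k/2) for v in u) for u in p],(0,0,255),1,cv2.LINE_AA)
cv2.imwrite('pics/chk.png',im[b[1]*k:b[3]*k,b[0]*k:b[2]*k])
E
```

```text
(no output)
```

View pics/chk.png

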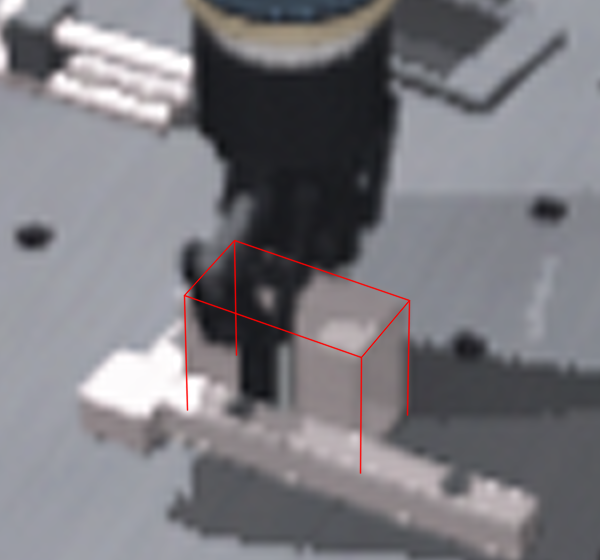

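The predicted home outline, drawn from the fitted corner pose, matches the tube to within a pixel at both ends. Handing in.

```bash
python3 -c "
from bench import r
print(r.sense()['wrist_force']);print(r.close_job())"
```

```text
[-20.81530382 -22.50209661  24.56564375]
the job is handed in; nothing more can be done
None
```

The tube is in the inner corner of the pale stop bars. The gripper is still holding it and pushing it against both bars. I handed the job in at about 15.5 s of the 72 s allowed.

- **Feeder:** I pressed the treadle with closed fingers until it stopped moving (pad about 24 mm above the table, 32 N). The picture showed it level, with the tube pushed clear of the hood.
- **Tube:** I took the small grey tube from the feeder outlet across its 40 mm width. I left the yellow and larger grey tubes, and the black corner, alone.
- **Placing:** I carried the tube over, set it on the table, and pushed it first against the long bar, then along it to the short bar.

**Last checks:**
- **Push:** the wrist force was about 21 N towards the short bar, 22 N towards the long bar and 25 N downwards. Some of the push along the long bar goes into friction.
- **Contact:** a further 4 mm commanded along the long bar moved the tube only about 0.4 mm, so it is against the short bar.
- **Grip and level:** the jaws stood at 39.4 mm, and the tool was within 0.003 rad of vertical.
- **Alignment:** the yaw twist was near zero at the bar's fitted angle. The outline of the tube fully home fits the side picture to about a pixel, or 2 to 3 mm. The top camera could not see the tube because the arm hid it.
- **Bystanders:** the hammer, file and clamp look unmoved in the final pictures.

**Disagreements:**
- My first feeder fit was about 5 mm off, so I measured the tube again once it was out.
- The tool tilted by up to 0.01 rad while pushing, and I levelled it before handing in.

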